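# Park two carrier discs with the drag pin

## Robot

A 6-joint arm with a two-finger parallel gripper is mounted at the origin on the work surface. World frame = base frame: x ahead of the robot, y to its left, z up, the work surface at z = 0. Lengths are in m, angles in rad, forces in N, time in s.
With the tool pointing down it reaches from about 0.35 to 0.925 m from the base axis. Payload 6.4 kg.
Tool frame: the origin (TCP) lies where the fingers leave the gripper's body, on its centre line; the fingertips stand 97 mm ahead of it and the grasp point (between the pads) lies 78 mm ahead of it (manip.hold_point_z is the distance from the TCP to the grasp point, in m); z points along the fingers, y is the line along which they close (so a half turn about z gives the same grasp; the last joint's range is limited). The gripper opens to 94 mm and grips with 3 to 60 N. Pads are 16 mm wide; open, the fingers measure 119 mm over their backs; the gripper's body (75 mm by 177 mm) begins 78 mm behind the grasp point.
Start: joints at [0.985, 0.245, 1.558, -0, 1.339, -0.174], TCP at [0.26, 0.596, 0.303] pointing down, gripper open.
Joint ranges: [-3.13, 3.13], [-1.02, 2.26], [0.13, 2.54], [-0.95, 4.09], [0.21, 2.88], [-2.74, 2.74]. Speed limits (rad/s): [2.57, 2.57, 3.14, 3.14, 3.14, 3.14].

## Interface

Orientations are given as a 3x3 rotation matrix whose columns are the frame's x, y, z axes.
In Python, from cell import manip gives the robot as it stands. The module is installed in compiled form; this text tells all that it offers.
- The arm moves only by the shell command python3 -m creep 'ROWS' [FORCE]. ROWS is JSON, a list of rows, each an object with "rotation": the turn, a rotation vector about the tool's x, y, z in units of 90 degrees (1.0 is 90 degrees), a list of three; "dp": the shift along the tool's x, y, z in units of 0.5 m (1.0 is 0.5 m), a list of three; "gripper": the opening, from -1 (shut) to 1 (fully open). In form: [{"rotation": [rx, ry, rz], "dp": [x, y, z], "gripper": gripper}, ...]. A call has 1 to 8 rows; each row is the pose to reach, as a shift and turn from the pose commanded when the call began, along the tool's axes at that moment; what a row does not reach only later rows make up. A row lasts 1/8 s, in which the tool goes at most 62.5 mm and 10.7 degrees, less where a joint would pass 70% of its speed; a pose out of reach is approached as far as the arm can. A call with a number of a shift or a turn outside -1 to 1 is refused whole. A call with a gripper value outside its range is refused whole. The fingers move at their own pace and stop on an object; FORCE is the grip in N (left out, the last holds). Time passes only in rows, so rows that repeat a pose let the fingers close. It gives the time, the measured TCP pose, the force, the opening and the grip force at its end, in the units of the state.
- manip.get_obs(): the state, without advancing time (a new reading comes with each control period).
- manip.snapshot(name): name is "scene" or "side" or "wrist"; returns a dict with "img" (384x512x3 uint8, red, green, blue), "intrinsics" (3x3 intrinsics, pixels), "world_from_camera" (4x4, takes a point from camera to world coordinates); the wrist camera has in their place "hand_eye" (4x4, takes a point from camera to tool coordinates, whose origin is the TCP and whose axes are the flange's). Camera axes: x right, y up, looking along -z (the intrinsics and any distortion apply to the point x, -y, -z); pixel columns grow to the right and rows downward; lengths in m; the calibration is good to about 2 mm. A picture is of the moment at which its call begins: read the wrist's pose just before it. There is no depth.
- manip.job_done(): hands the job in; it is judged then, once.
The state is a dict: "time": time; "joint_positions": joint angles; "dq": joint speeds; "effort": joint torques, N m; "ee_pos": TCP position; "orientation": TCP orientation; "contact_force": force on the tool from outside, world axes, zero at the start; "ft_torque": the same for the moment, N m; "finger_gap": finger opening in m; "gripper_force": force on a finger pad.
Only numpy, scipy, OpenCV 4.12 (cv2) and the standard library are available. Lean on these libraries where they do the work, as an engineer would, in place of code of your own. Each camera call takes 0.05 s, during which the arm holds its last target. There are 200 camera calls.

## Task

Pull the yellow-handled drag pin out of its upright holder and, using it and never the gripper itself on the discs, slide exactly two of the three white carrier discs (any two) flat along the bench until they lie wholly inside the blue-fenced parking bay. Leave the third disc where it is, then put the drag pin back upright in its own holder and let go; do not disturb anything else on the bench.

Things in the scene. Friction and masses are not known exactly. Their poses are not given: they have to be found in the camera images.
- pin_holder: Fixed upright aluminium tube with a YELLOW band, that the drag pin stands in: 95 mm high, 48 mm outside diameter on a 60 mm flange; round bore 30 mm in diameter, floor of the bore 10 mm above its underside. Origin: centre of its underside on the bench; z up along the bore.
- drag_pin: Drag pin, a stiff round rod 190 mm long, about 80 g: lower 95 mm a white shaft 20 mm in diameter (last 6 mm tapers to 14), upper 95 mm a yellow handle 26 mm in diameter. Origin: centre of the foot's flat end; z towards the handle. Starts upright and loose in pin_holder, foot on the bore's floor, top 200 mm above the bench. Put into a disc's bore it drags the disc.
- disc_a: One of three identical white ceramic carrier discs lying flat on the bench: 76 mm outside diameter, 12 mm thick, with a through bore 36 mm in diameter, about 120 g. Origin: centre of its underside; z up.
- disc_b: As disc_a.
- disc_c: As disc_a.
- bay: Fixed parking bay: a blue fence 20 mm high, 8 mm thick, on three sides of a grey marking flush with the bench; open at its own -x, roughly facing the robot. Inside 110 mm deep (own x -55 at the open edge to +55 at the rear fence), 200 mm wide (own y -100 to +100); room for two discs side by side. Origin: centre of the inner floor; z up.
- driver_holder: Fixed upright tube like pin_holder but with a RED band; it holds the nut driver. Origin: centre of its underside.
- nut_driver: Bystander: red-handled nut driver 180 mm long standing in driver_holder, handle 28 mm in diameter. Leave it there. Origin: centre of its foot; z up along it.
- spray_bottle: Bystander: white bottle with a blue cap, 52 mm in diameter, 120 mm high, loose. Origin: centre of its underside.
- lens_tube: Bystander: black lens tube standing on end, 51 mm in diameter, 60 mm high, loose. Origin: centre of its underside.
- mirror_post: Bystander: small round mirror on a steel post with a 48 mm foot, 105 mm high, loose. Origin: centre of its underside.
- film_jar: Bystander: amber jar with a black lid, 60 mm in diameter, 70 mm high, loose. Origin: centre of its underside.
Not all that is in view belongs to the job. Leave any orange look-alike of the bay alone.

How it is judged:
On the way, in this order (a step that is already met when the one before it is completed fails the run):
1. the drag pin is drawn up clear of its holder (z of drag_pin in the frame of pin_holder above 0.098 m), for 0.1 s.
2. two discs lie flat and wholly inside the bay, the third is still where it was ((((x of disc_b in the frame of bay between -0.022 and 0.022 m and y of disc_b in the frame of bay between -0.067 and 0.067 m and height (world z) of disc_b below 0.006 m and angle between disc_b's own z axis and vertical below 0.06 rad) and (x of disc_c in the frame of bay between -0.022 and 0.022 m and y of disc_c in the frame of bay between -0.067 and 0.067 m and height (world z) of disc_c below 0.006 m and angle between disc_c's own z axis and vertical below 0.06 rad) and distance of disc_a from where it was at the start of the episode below 0.02 m) or ((x of disc_a in the frame of bay between -0.022 and 0.022 m and y of disc_a in the frame of bay between -0.067 and 0.067 m and height (world z) of disc_a below 0.006 m and angle between disc_a's own z axis and vertical below 0.06 rad) and (x of disc_c in the frame of bay between -0.022 and 0.022 m and y of disc_c in the frame of bay between -0.067 and 0.067 m and height (world z) of disc_c below 0.006 m and angle between disc_c's own z axis and vertical below 0.06 rad) and distance of disc_b from where it was at the start of the episode below 0.02 m) or ((x of disc_a in the frame of bay between -0.022 and 0.022 m and y of disc_a in the frame of bay between -0.067 and 0.067 m and height (world z) of disc_a below 0.006 m and angle between disc_a's own z axis and vertical below 0.06 rad) and (x of disc_b in the frame of bay between -0.022 and 0.022 m and y of disc_b in the frame of bay between -0.067 and 0.067 m and height (world z) of disc_b below 0.006 m and angle between disc_b's own z axis and vertical below 0.06 rad) and distance of disc_c from where it was at the start of the episode below 0.02 m))), for 0.2 s.
At the end, for the whole second after the job is handed in: Exactly two discs lie flat inside the bay, at most 5 mm proud of its open edge; the third is within 20 mm of where it started; the drag pin stands in its own holder, foot within 8 mm of the bore's floor, within 0.2 rad of upright; all at rest ((((x of disc_b in the frame of bay between -0.022 and 0.022 m and y of disc_b in the frame of bay between -0.067 and 0.067 m and height (world z) of disc_b below 0.006 m and angle between disc_b's own z axis and vertical below 0.06 rad) and (x of disc_c in the frame of bay between -0.022 and 0.022 m and y of disc_c in the frame of bay between -0.067 and 0.067 m and height (world z) of disc_c below 0.006 m and angle between disc_c's own z axis and vertical below 0.06 rad) and distance of disc_a from where it was at the start of the episode below 0.02 m and linear speed of each of disc_a, disc_b, disc_c below 0.02 m/s) or ((x of disc_a in the frame of bay between -0.022 and 0.022 m and y of disc_a in the frame of bay between -0.067 and 0.067 m and height (world z) of disc_a below 0.006 m and angle between disc_a's own z axis and vertical below 0.06 rad) and (x of disc_c in the frame of bay between -0.022 and 0.022 m and y of disc_c in the frame of bay between -0.067 and 0.067 m and height (world z) of disc_c below 0.006 m and angle between disc_c's own z axis and vertical below 0.06 rad) and distance of disc_b from where it was at the start of the episode below 0.02 m and linear speed of each of disc_a, disc_b, disc_c below 0.02 m/s) or ((x of disc_a in the frame of bay between -0.022 and 0.022 m and y of disc_a in the frame of bay between -0.067 and 0.067 m and height (world z) of disc_a below 0.006 m and angle between disc_a's own z axis and vertical below 0.06 rad) and (x of disc_b in the frame of bay between -0.022 and 0.022 m and y of disc_b in the frame of bay between -0.067 and 0.067 m and height (world z) of disc_b below 0.006 m and angle between disc_b's own z axis and vertical below 0.06 rad) and distance of disc_c from where it was at the start of the episode below 0.02 m and linear speed of each of disc_a, disc_b, disc_c below 0.02 m/s)) and z of drag_pin in the frame of pin_holder below 0.018 m and horizontal distance between drag_pin and pin_holder below 0.015 m and angle between drag_pin's own z axis and vertical below 0.2 rad and linear speed of drag_pin below 0.03 m/s); the robot touches nothing.
It fails at once if the gripper or arm touches a disc (contact force between any of the fingers, the arm and disc_a above 0.3 N or contact force between any of the fingers, the arm and disc_b above 0.3 N or contact force between any of the fingers, the arm and disc_c above 0.3 N).
It fails at once if a disc is lifted or flipped rather than slid (height (world z) of any of disc_a, disc_b, disc_c above 0.015 m).
It fails at once if a bystander is moved by more than 25 mm (distance of any of nut_driver, spray_bottle, lens_tube, mirror_post, film_jar from where it was at the start of the episode above 0.025 m).
It also fails if it takes over 64 s, if anything falls off the work surface, if the arm or the gripper's body presses on something with over 40 N, if the wrist force passes 120 N, or if a joint passes its speed limit or range.

## Working session

There is one attempt and no reset: what is moved stays moved. The work goes in short steps, Python scripts to look and compute and a shell command to move; the robot and the scene stay as the last step left them, time stands still between calls to the robot, and variables do not carry over. Pictures are saved under pics/ and viewed, at most 11 in all, crops included, and the job is handed in when it is done.

```bash
mkdir -p pics; cat > h.py <<'E'
import numpy as np, cv2
from cell import manip
def snap(n,f):
    o=manip.get_obs(); s=manip.snapshot(n); cv2.imwrite(f'pics/{f}.png',s['img'][:,:,::-1])
    if 'world_from_camera' in s: T=np.array(s['world_from_camera'])
    else:
        W=np.eye(4); W[:3,:3]=o['orientation']; W[:3,3]=o['ee_pos']; T=W@np.array(s['hand_eye'])
    np.savez(f'pics/{f}.npz',K=s['intrinsics'],T=T,keys=[k for k in s])
    return s
def px(f,uv,z):
    d=np.load(f'pics/{f}.npz'); K,T=d['K'],d['T']; uv=np.atleast_2d(uv).astype(float); out=[]
    for u,v in uv:
        r=np.linalg.inv(K)@[u,v,1]; r=T[:3,:3]@[r[0],-r[1],-r[2]]; c=T[:3,3]
        out.append(c+r*(z-c[2])/r[2])
    return np.array(out)
def proj(f,P):
    d=np.load(f'pics/{f}.npz'); K,T=d['K'],d['T']; p=np.linalg.inv(T)@np.append(P,1)
    q=K@[p[0],-p[1],-p[2]]; return q[:2]/q[2]
E
python3 - <<'E'
from h import *
for n in ['scene','side']:
    s=snap(n,n+'0'); print(list(s), np.round(s['world_from_camera'],3).tolist(), np.round(s['intrinsics'],1).tolist())
o=manip.get_obs(); print({k:np.round(v,3).tolist() for k,v in o.items()}, manip.hold_point_z)
E
```

```text
['img', 'intrinsics', 'world_from_camera'] [[0.738, -0.529, 0.419, 1.022], [0.674, 0.566, -0.475, -0.632], [0.014, 0.633, 0.774, 1.087], [0.0, 0.0, 0.0, 1.0]] [[421.1, 0.0, 250.7], [0.0, 421.1, 201.1], [0.0, 0.0, 1.0]]
['img', 'intrinsics', 'world_from_camera'] [[-0.713, -0.433, 0.552, 1.257], [0.701, -0.416, 0.579, 0.87], [-0.021, 0.8, 0.6, 0.925], [0.0, 0.0, 0.0, 1.0]] [[453.3, 0.0, 247.2], [0.0, 453.3, 185.8], [0.0, 0.0, 1.0]]
{'time': 0.1, 'joint_positions': [0.985, 0.246, 1.559, 0.0, 1.339, -0.174], 'dq': [-0.001, -0.001, -0.004, -0.001, 0.0, 0.001], 'effort': [0.0, -41.692, -31.552, 0.069, 0.031, -0.0], 'ee_pos': [0.26, 0.595, 0.302], 'orientation': [[-0.916, 0.4, -0.001], [0.4, 0.916, -0.001], [0.0, -0.002, -1.0]], 'contact_force': [-0.446, 0.061, 0.482], 'ft_torque': [0.029, 0.038, -0.008], 'gripper_force': 0.0, 'finger_gap': 0.094} 0.0784
```

View pics/scene0.png

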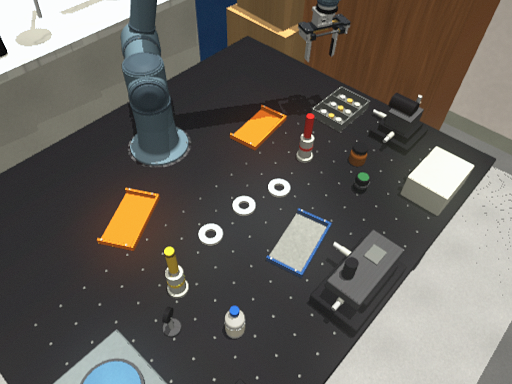

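View pics/side0.png

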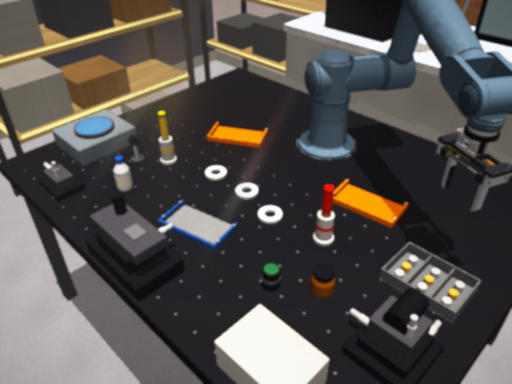

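The scene view shows three white discs at about (279,187), (244,205) and (210,234), and the blue-fenced bay at (300,241). The yellow pin's top is at (170,252) with its holder at (177,288), and the red driver is at (307,140). The two orange trays, at (258,127) and (130,218), are look-alikes. The blue one with the grey floor is the bay meant. I'll confirm with one enlarged crop from each camera.

```bash
python3 - <<'E'
import cv2
a=cv2.imread('pics/scene0.png')[165:315,145:345]; cv2.imwrite('pics/c1.png',cv2.resize(a,None,fx=4,fy=4,interpolation=cv2.INTER_CUBIC))
a=cv2.imread('pics/side0.png')[105:255,120:320]; cv2.imwrite('pics/c2.png',cv2.resize(a,None,fx=4,fy=4,interpolation=cv2.INTER_CUBIC))
E
```

```text
(no output)
```

View pics/c1.png

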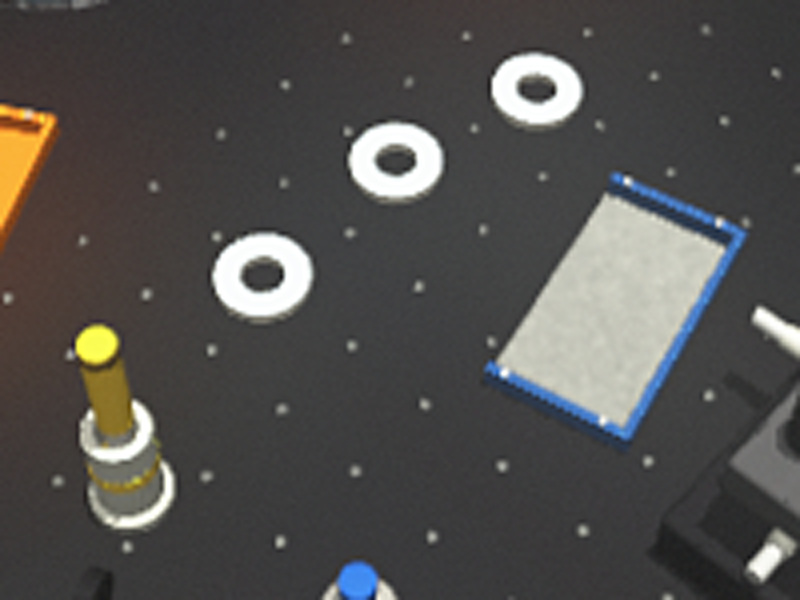

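View pics/c2.png

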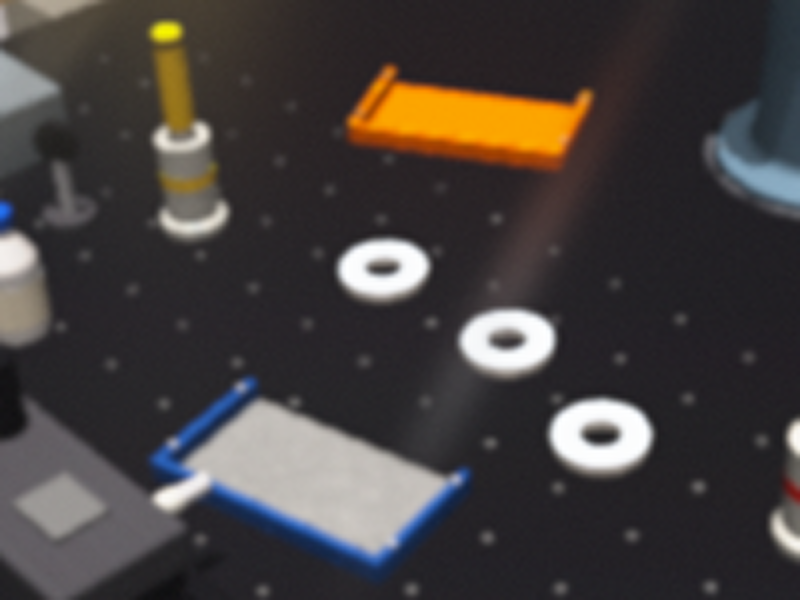

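The crops confirm the targets. In c1 the disc tops are at (536,88), (396,160) and (263,274), and the pin top is at (97,345) above the yellow-banded tube. The blue bay's fence corners are at (613,177), (745,232), (628,437) and (488,367). In c2 the same points are visible from the other side.

```bash
cat > m.py <<'E'
from h import *
c1=lambda p:(np.array(p)+.5)/4-.5+[145,165]
c2=lambda p:(np.array(p)+.5)/4-.5+[120,105]
L=[('disc1',(536.5,89),(601,433),.012),('disc2',(396.5,160),(507,338.5),.012),('disc3',(263,274.5),(384,267),.012),
('pintop',(97,345),(167,33),.2),('holdtop',(116,431),(182,138),.095),
('A',(613,177),(466,473),.02),('B',(745,232),(380,572),.02),('C',(628,437),(155,460),.02),('D',(488,367),(250,381),.02)]
R={}
for n,a,b,z in L:
    p=px('scene0',c1(a),z)[0,:2]; q=px('side0',c2(b),z)[0,:2]; R[n]=(p+q)/2
    print(n,p.round(4),q.round(4),R[n].round(4))
for i in range(1,4): print(i,np.hypot(*R[f'disc{i}']))
for u,v in ('AB','BC','CD','DA'): print(u+v,np.linalg.norm(R[u]-R[v]).round(4))
x=(R['B']+R['C']-R['A']-R['D']); y=(R['A']+R['B']-R['C']-R['D'])
th=np.arctan2(x[1],x[0]); th2=np.arctan2(y[1],y[0]); print('yaw',th,th2-np.pi/2)
print('centre', (sum(R[k] for k in 'ABCD')/4-np.array([np.cos(th),np.sin(th)])*.004).round(4))
for n,c in (('bottle',(358,580)),): print(n,px('scene0',c1(c),.12))
print('mirror', px('scene0',(171,328),0)); print('lens',px('scene0',(362,178),.06))
o=manip.get_obs(); print(o['time'])
E
python3 m.py
```

```text
disc1 [0.4679 0.1377] [0.4669 0.1397] [0.4674 0.1387]
disc2 [4.338e-01 1.000e-04] [0.4329 0.0007] [4.333e-01 4.000e-04]
disc3 [ 0.4358 -0.1537] [ 0.4353 -0.1512] [ 0.4356 -0.1524]
pintop [ 0.5015 -0.3441] [ 0.5025 -0.338 ] [ 0.502  -0.3411]
holdtop [ 0.5007 -0.3456] [ 0.5024 -0.3395] [ 0.5015 -0.3425]
A [0.5779 0.1018] [0.578  0.1051] [0.578  0.1034]
B [0.6884 0.1296] [0.6925 0.1377] [0.6904 0.1336]
C [ 0.7337 -0.0777] [ 0.7329 -0.076 ] [ 0.7333 -0.0769]
D [ 0.6215 -0.102 ] [ 0.6226 -0.1003] [ 0.6221 -0.1011]
1 0.4875406922595074
2 0.43332063050801206
3 0.4614783896703926
AB 0.1165
BC 0.2148
CD 0.1139
DA 0.2093
yaw 0.2387900805189674 0.2064894886024644
centre [0.6521 0.0138]
bottle [[ 0.70059664 -0.32060088  0.12      ]]
mirror [[ 0.57340911 -0.43395041  0.        ]]
lens [[0.66912813 0.32203222 0.06      ]]
0.1
```

```bash
cat > go.py <<'E'
import sys; from h import *
o=manip.get_obs(); R=np.array(o['orientation']); p=np.array(o['ee_pos'])
t=np.array([float(v) for v in sys.argv[1:4]])
print('t',round(o['time'],2),'pos',p.round(4),'dp',(R.T@(t-p)/.5).round(4),'dist',np.linalg.norm(t-p).round(4),'F',np.round(o['contact_force'],1),'gap',round(o['finger_gap'],4),'tilt',R[:,2].round(4),'q',np.round(o['joint_positions'],2))
E
python3 go.py 0.38 0.13 0.38; python3 go.py .502 -.341 .36
```

```text
t 0.1 pos [0.26   0.5954 0.3017] dp [-0.5925 -0.7571 -0.1555] dist 0.4869 F [-0.4  0.1  0.5] gap 0.0941 tilt [-9.0e-04 -1.4e-03 -1.0e+00] q [ 0.98  0.25  1.56  0.    1.34 -0.17]
t 0.1 pos [0.26   0.5954 0.3017] dp [-1.1932 -1.5226 -0.1145] dist 0.9689 F [-0.4  0.1  0.5] gap 0.0941 tilt [-9.0e-04 -1.4e-03 -1.0e+00] q [ 0.98  0.25  1.56  0.    1.34 -0.17]
```

```bash
python3 -m creep '[{"rotation":[0,0,0],"dp":[-0.06,-0.07,-0.1],"gripper":1},{"rotation":[0,0,0],"dp":[-0.15,-0.19,-0.15],"gripper":1},{"rotation":[0,0,0],"dp":[-0.225,-0.285,-0.155],"gripper":1},{"rotation":[0,0,0],"dp":[-0.3,-0.38,-0.155],"gripper":1},{"rotation":[0,0,0],"dp":[-0.37,-0.475,-0.155],"gripper":1},{"rotation":[0,0,0],"dp":[-0.445,-0.57,-0.155],"gripper":1},{"rotation":[0,0,0],"dp":[-0.52,-0.665,-0.155],"gripper":1},{"rotation":[0,0,0],"dp":[-0.593,-0.757,-0.155],"gripper":1}]' && python3 go.py .502 -.341 .36
```

```text
time: 1.1
ee_pos: [0.3788, 0.1335, 0.38]
orientation: [[-0.917, 0.4, 0.0], [0.4, 0.917, 0.0], [-0.0, 0.0, -1.0]]
contact_force: [0.1, 0.0, 0.1]
finger_gap: 0.094
gripper_force: 0.0
t 1.1 pos [0.3788 0.1335 0.38  ] dp [-0.6052 -0.7714  0.04  ] dist 0.4906 F [0.1 0.  0.1] gap 0.094 tilt [ 4.e-04  0.e+00 -1.e+00] q [ 0.05 -0.44  2.06  0.    1.53 -1.1 ]
```

```bash
python3 -m creep '[{"rotation":[0,0,0],"dp":[-0.075,-0.095,0],"gripper":1},{"rotation":[0,0,0],"dp":[-0.15,-0.19,0],"gripper":1},{"rotation":[0,0,0],"dp":[-0.225,-0.285,0.01],"gripper":1},{"rotation":[0,0,0],"dp":[-0.3,-0.38,0.02],"gripper":1},{"rotation":[0,0,0],"dp":[-0.375,-0.475,0.03],"gripper":1},{"rotation":[0,0,0],"dp":[-0.45,-0.57,0.04],"gripper":1},{"rotation":[0,0,0],"dp":[-0.53,-0.68,0.04],"gripper":1},{"rotation":[0,0,0],"dp":[-0.605,-0.771,0.04],"gripper":1}]' && python3 -m creep '[{"rotation":[0,0,0],"dp":[0,0,0],"gripper":1},{"rotation":[0,0,0],"dp":[0,0,0],"gripper":1}]' && python3 go.py .502 -.341 .238; python3 - <<'E'
from h import *
s=snap('wrist','w0'); print(np.round(s['hand_eye'],3).tolist(),np.round(s['intrinsics'],1).tolist(), proj('w0',[.502,-.341,.2]),proj('w0',[.502,-.341,.095]))
E
```

```text
time: 2.1
ee_pos: [0.5014, -0.3391, 0.3596]
orientation: [[-0.916, 0.401, -0.0], [0.401, 0.916, 0.001], [0.001, 0.0, -1.0]]
contact_force: [0.5, 1.1, 1.0]
finger_gap: 0.0938
gripper_force: 0.0
time: 2.35
ee_pos: [0.5012, -0.3368, 0.3595]
orientation: [[-0.916, 0.4, -0.001], [0.4, 0.916, 0.001], [0.001, 0.001, -1.0]]
contact_force: [0.2, 0.1, -0.6]
finger_gap: 0.0944
gripper_force: 0.0
t 2.35 pos [ 0.5012 -0.3368  0.3595] dp [-0.0051 -0.0072  0.2429] dist 0.1216 F [ 0.2  0.1 -0.6] gap 0.0944 tilt [-9.0e-04  1.2e-03 -1.0e+00] q [-0.78  0.1   1.62  0.    1.42 -1.94]
[[0.001, 0.96, 0.279, 0.082], [1.0, -0.001, -0.002, -0.0], [-0.002, 0.279, -0.96, -0.082], [0.0, 0.0, 0.0, 1.0]] [[275.9, 0.0, 250.2], [0.0, 275.9, 189.4], [0.0, 0.0, 1.0]] [246.12742213 204.03594363] [247.08198358 177.29717029]
```

View pics/w0.png

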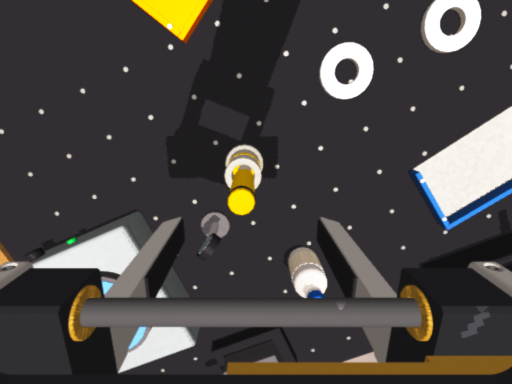

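The wrist view shows the pin top at about (241,201), the holder below it, and disc 3 at (347,71).

```bash
python3 - <<'E'
from h import *
im=cv2.imread('pics/w0.png'); h=cv2.cvtColor(im,cv2.COLOR_BGR2HSV)
m=cv2.inRange(h,(22,180,200),(34,255,255)); m[:185]=0;m[220:]=0;m[:,:220]=0;m[:,265:]=0
v,u=np.nonzero(m); c=[(u.min()+u.max())/2,(v.min()+v.max())/2]; print(c,u.min(),u.max(),v.min(),v.max(),px('w0',c,.2))
print(px('w0',[243,173],.095), px('w0',[347,70.5],.012))
E
python3 go.py .5025 -.3435 .238
```

```text
[np.float64(241.0), np.float64(201.5)] 228 254 189 214 [[ 0.49784367 -0.34433974  0.2       ]]
[[ 0.49470531 -0.3435266   0.095     ]] [[ 0.43275067 -0.15398295  0.012     ]]
t 2.4 pos [ 0.5013 -0.3362  0.36  ] dp [-0.0082 -0.0124  0.2439] dist 0.1222 F [-0.1 -0.5 -0.1] gap 0.0939 tilt [-3.e-04  5.e-04 -1.e+00] q [-0.78  0.1   1.62  0.    1.42 -1.94]
```

```bash
python3 -m creep '[{"rotation":[0,0,0],"dp":[-0.003,-0.013,0.06],"gripper":1},{"rotation":[0,0,0],"dp":[-0.003,-0.013,0.13],"gripper":1},{"rotation":[0,0,0],"dp":[-0.003,-0.013,0.2],"gripper":1},{"rotation":[0,0,0],"dp":[-0.003,-0.013,0.243],"gripper":1},{"rotation":[0,0,0],"dp":[-0.003,-0.013,0.243],"gripper":0},{"rotation":[0,0,0],"dp":[-0.003,-0.013,0.243],"gripper":-0.3},{"rotation":[0,0,0],"dp":[-0.003,-0.013,0.243],"gripper":-0.6},{"rotation":[0,0,0],"dp":[-0.003,-0.013,0.243],"gripper":-1}]' 30 && python3 -m creep '[{"rotation":[0,0,0],"dp":[0,0,0],"gripper":-1},{"rotation":[0,0,0],"dp":[0,0,0],"gripper":-1},{"rotation":[0,0,0],"dp":[0,0,0],"gripper":-1},{"rotation":[0,0,0],"dp":[0,0,0],"gripper":-1}]' && python3 go.py .5025 -.3435 .36
```

```text
time: 3.4
ee_pos: [0.5005, -0.3439, 0.2398]
orientation: [[-0.916, 0.4, 0.001], [0.4, 0.916, -0.001], [-0.002, -0.001, -1.0]]
contact_force: [-0.1, 0.0, -0.1]
finger_gap: 0.058
gripper_force: 0.0
time: 3.9
ee_pos: [0.5001, -0.3437, 0.2385]
orientation: [[-0.916, 0.4, -0.0], [0.4, 0.916, 0.0], [0.0, 0.0, -1.0]]
contact_force: [-0.4, 0.4, -0.4]
finger_gap: 0.0256
gripper_force: 30.0
t 3.9 pos [ 0.5001 -0.3437  0.2385] dp [-0.0042  0.0022 -0.243 ] dist 0.1215 F [-0.4  0.4 -0.4] gap 0.0256 tilt [-2.e-04  2.e-04 -1.e+00] q [-0.79  0.21  1.72  0.    1.21 -1.95]
```

```bash
python3 -m creep '[{"rotation":[0,0,0],"dp":[0,0,-0.03],"gripper":-1},{"rotation":[0,0,0],"dp":[0,0,-0.09],"gripper":-1},{"rotation":[0,0,0],"dp":[0,0,-0.16],"gripper":-1},{"rotation":[0,0,0],"dp":[0,0,-0.21],"gripper":-1},{"rotation":[0,0,0],"dp":[0,0,-0.23],"gripper":-1},{"rotation":[0,0,0],"dp":[0,0,-0.23],"gripper":-1},{"rotation":[0,0,0],"dp":[0,0,-0.23],"gripper":-1}]' && python3 go.py .4333 .0004 .3535; python3 - <<'E'
from h import *
for n in('wrist','side','scene'): snap(n,n+'1')
print(proj('scene1',[.5,-.3437,.125]),proj('side1',[.5,-.3437,.125]))
w=cv2.imread('pics/wrist1.png')[50:350,150:350]; s=cv2.imread('pics/side1.png')[80:230,110:210]; c=cv2.imread('pics/scene1.png')[180:330,120:220]
r=lambda a,f:cv2.resize(a,None,fx=f,fy=f,interpolation=cv2.INTER_CUBIC)
cv2.imwrite('pics/g1.png',np.hstack([r(s,3.6),r(c,3.6)]))
E
```

```text
time: 4.78
ee_pos: [0.4998, -0.3433, 0.3522]
orientation: [[-0.916, 0.4, -0.002], [0.4, 0.916, 0.002], [0.002, 0.001, -1.0]]
contact_force: [0.3, 0.2, -1.6]
finger_gap: 0.0258
gripper_force: 30.0
t 4.78 pos [ 0.4998 -0.3433  0.3522] dp [ 0.3971  0.5768 -0.0012] dist 0.3501 F [ 0.3  0.2 -1.6] gap 0.0258 tilt [-0.0017  0.0017 -1.    ] q [-0.79  0.11  1.62 -0.    1.41 -1.95]
[172.53961557 265.9874057 ] [163.86197597 131.13234292]
```

View pics/g1.png

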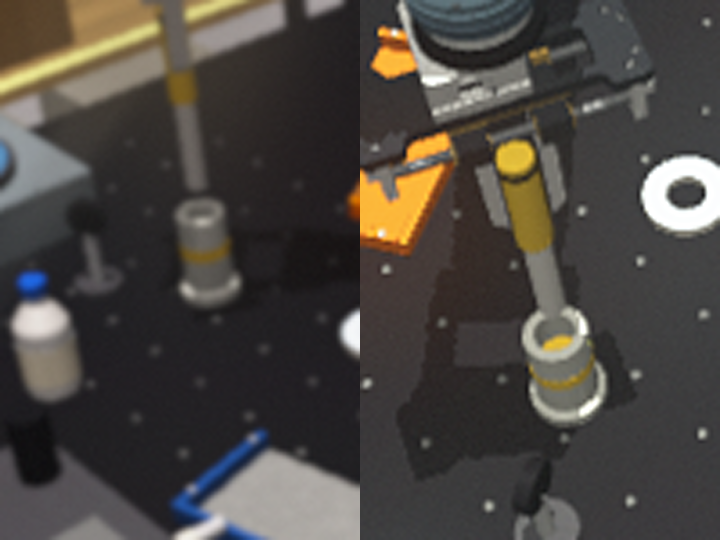

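The pin's foot shows at (164,132) in the side view and (173,267) in the scene view, within about 1 px of prediction. It hangs vertical and clear of the holder. I'll take disc 2 first, then disc 3, and leave disc 1.

```bash
python3 -m creep '[{"rotation":[0,0,0],"dp":[0.03,0.04,0],"gripper":-1},{"rotation":[0,0,0],"dp":[0.09,0.13,0],"gripper":-1},{"rotation":[0,0,0],"dp":[0.16,0.23,0],"gripper":-1},{"rotation":[0,0,0],"dp":[0.23,0.33,0],"gripper":-1},{"rotation":[0,0,0],"dp":[0.3,0.43,0],"gripper":-1},{"rotation":[0,0,0],"dp":[0.36,0.525,0],"gripper":-1},{"rotation":[0,0,0],"dp":[0.39,0.565,0],"gripper":-1},{"rotation":[0,0,0],"dp":[0.398,0.577,0],"gripper":-1}]' && python3 -m creep '[{"rotation":[0,0,0],"dp":[0,0,0.05],"gripper":-1},{"rotation":[0,0,0],"dp":[0,0,0.11],"gripper":-1},{"rotation":[0,0,0],"dp":[0,0,0.15],"gripper":-1},{"rotation":[0,0,0],"dp":[0,0,0.16],"gripper":-1},{"rotation":[0,0,0],"dp":[0,0,0.16],"gripper":-1},{"rotation":[0,0,0],"dp":[0,0,0.16],"gripper":-1}]'; python3 go.py .4333 .0004 .2315; python3 - <<'E'
from h import *
for n in('side','scene'): snap(n,n+'2')
print(proj('scene2',[.4333,.0004,.043]),proj('side2',[.4333,.0004,.043]))
s=cv2.imread('pics/side2.png')[130:230,180:280]; c=cv2.imread('pics/scene2.png')[140:240,190:290]
r=lambda a,f:cv2.resize(a,None,fx=f,fy=f,interpolation=cv2.INTER_CUBIC)
cv2.imwrite('pics/g2.png',np.hstack([r(s,4),r(c,4)]))
E
```

```text
time: 5.92
ee_pos: [0.4329, 0.0015, 0.3534]
orientation: [[-0.917, 0.398, -0.0], [0.398, 0.917, -0.0], [0.0, -0.0, -1.0]]
contact_force: [0.7, -0.0, -0.5]
finger_gap: 0.0257
gripper_force: 30.0
time: 6.68
ee_pos: [0.4339, -0.0, 0.2747]
orientation: [[-0.916, 0.401, 0.002], [0.401, 0.916, -0.001], [-0.002, 0.0, -1.0]]
contact_force: [-0.1, 0.2, -0.9]
finger_gap: 0.0257
gripper_force: 30.0
t 6.67 pos [ 0.4339 -0.      0.2747] dp [0.0015 0.0003 0.0865] dist 0.0432 F [-0.1  0.2 -0.9] gap 0.0257 tilt [ 1.8e-03 -5.0e-04 -1.0e+00] q [-0.26 -0.26  2.12 -0.    1.29 -1.42]
[243.71764813 198.45017574] [245.99988015 181.76287897]
```

View pics/g2.png

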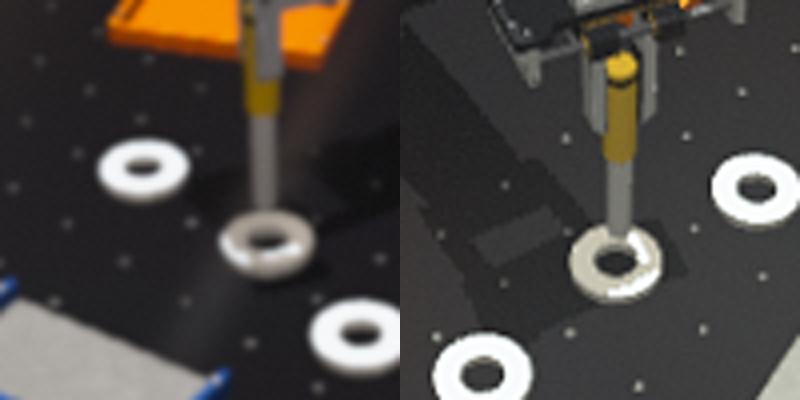

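The pin foot sits above disc 2's bore in both views, at about (246,182) in the side view, which matches the prediction. Going in.

```bash
python3 -m creep '[{"rotation":[0,0,0],"dp":[0,0,0.03],"gripper":-1},{"rotation":[0,0,0],"dp":[0,0,0.05],"gripper":-1},{"rotation":[0,0,0],"dp":[0,0,0.065],"gripper":-1},{"rotation":[0,0,0],"dp":[0,0,0.078],"gripper":-1},{"rotation":[0,0,0],"dp":[0,0,0.086],"gripper":-1},{"rotation":[0,0,0],"dp":[0,0,0.086],"gripper":-1}]'; python3 go.py .6496 .0632 .2315
```

```text
time: 7.52
ee_pos: [0.4332, 0.0004, 0.2304]
orientation: [[-0.916, 0.4, -0.0], [0.4, 0.916, 0.0], [0.0, -0.0, -1.0]]
contact_force: [0.7, 0.8, -0.4]
finger_gap: 0.0256
gripper_force: 30.0
t 7.53 pos [4.332e-01 4.000e-04 2.304e-01] dp [-0.3463  0.2883 -0.0022] dist 0.2253 F [ 0.7  0.8 -0.4] gap 0.0256 tilt [-4.e-04  1.e-04 -1.e+00] q [-0.26 -0.21  2.15  0.    1.19 -1.42]
```

```bash
python3 -m creep '[{"rotation":[0,0,0],"dp":[-0.01,0.008,0],"gripper":-1},{"rotation":[0,0,0],"dp":[-0.025,0.021,0],"gripper":-1},{"rotation":[0,0,0],"dp":[-0.048,0.04,0],"gripper":-1},{"rotation":[0,0,0],"dp":[-0.072,0.06,0],"gripper":-1},{"rotation":[0,0,0],"dp":[-0.096,0.08,0],"gripper":-1},{"rotation":[0,0,0],"dp":[-0.12,0.1,0],"gripper":-1},{"rotation":[0,0,0],"dp":[-0.144,0.12,0],"gripper":-1},{"rotation":[0,0,0],"dp":[-0.168,0.14,0],"gripper":-1}]'; python3 -m creep '[{"rotation":[0,0,0],"dp":[-0.024,0.02,0],"gripper":-1},{"rotation":[0,0,0],"dp":[-0.048,0.04,0],"gripper":-1},{"rotation":[0,0,0],"dp":[-0.072,0.06,0],"gripper":-1},{"rotation":[0,0,0],"dp":[-0.096,0.08,0],"gripper":-1},{"rotation":[0,0,0],"dp":[-0.12,0.1,0],"gripper":-1},{"rotation":[0,0,0],"dp":[-0.144,0.12,0],"gripper":-1},{"rotation":[0,0,0],"dp":[-0.164,0.137,0],"gripper":-1},{"rotation":[0,0,0],"dp":[-0.173,0.145,0],"gripper":-1}]'; python3 go.py .6496 .0632 .2315; python3 - <<'E'
from h import *
for n in('side','scene'): snap(n,n+'3')
s=cv2.imread('pics/side3.png')[160:280,120:220]; c=cv2.imread('pics/scene3.png')[190:310,240:340]
r=lambda a,f:cv2.resize(a,None,fx=f,fy=f,interpolation=cv2.INTER_CUBIC)
cv2.imwrite('pics/g3.png',np.hstack([r(s,4),r(c,4)]))
E
```

```text
time: 8.52
ee_pos: [0.5393, 0.0312, 0.2306]
orientation: [[-0.916, 0.4, -0.0], [0.4, 0.916, -0.0], [0.0, -0.0, -1.0]]
contact_force: [-1.6, 0.2, -0.4]
finger_gap: 0.0258
gripper_force: 30.0
time: 9.52
ee_pos: [0.6473, 0.063, 0.2304]
orientation: [[-0.917, 0.4, -0.0], [0.4, 0.917, -0.0], [0.0, -0.0, -1.0]]
contact_force: [-1.8, -1.1, -0.7]
finger_gap: 0.0256
gripper_force: 30.0
t 9.53 pos [0.6473 0.063  0.2304] dp [-0.0041  0.0022 -0.0022] dist 0.0026 F [-1.8 -1.1 -0.7] gap 0.0256 tilt [-3.e-04 -0.e+00 -1.e+00] q [-0.08  0.31  1.61 -0.    1.22 -1.24]
```

View pics/g3.png

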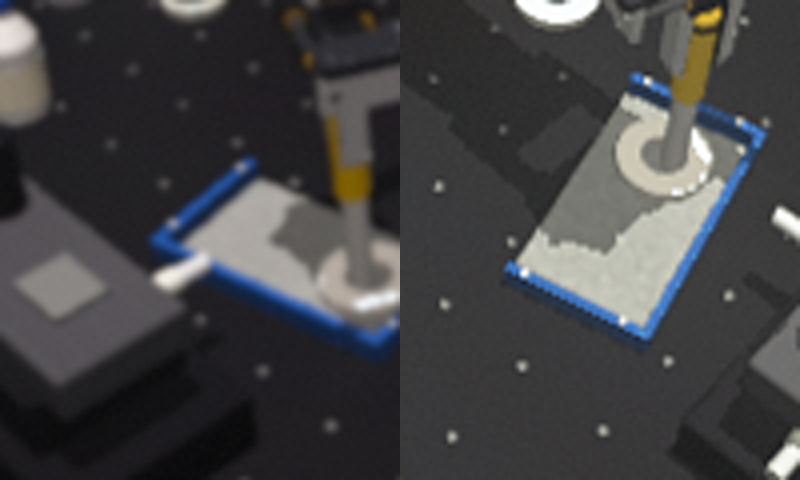

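Disc 2 is inside the bay, at about (305,228) in the scene view, clear of the left and rear fences. I'll centre the pin in the bore and lift.

```bash
python3 -m creep '[{"rotation":[0,0,0],"dp":[0.006,-0.005,0],"gripper":-1},{"rotation":[0,0,0],"dp":[0.013,-0.011,0],"gripper":-1},{"rotation":[0,0,0],"dp":[0.013,-0.011,0],"gripper":-1},{"rotation":[0,0,0],"dp":[0.013,-0.011,-0.02],"gripper":-1},{"rotation":[0,0,0],"dp":[0.013,-0.011,-0.06],"gripper":-1},{"rotation":[0,0,0],"dp":[0.013,-0.011,-0.12],"gripper":-1},{"rotation":[0,0,0],"dp":[0.013,-0.011,-0.12],"gripper":-1},{"rotation":[0,0,0],"dp":[0.013,-0.011,-0.12],"gripper":-1}]'; python3 go.py .4350 -.1525 .290; python3 - <<'E'
from h import *
print(px('scene3',[305.4,227.9],.012))
E
```

```text
time: 10.62
ee_pos: [0.6382, 0.0603, 0.2905]
orientation: [[-0.916, 0.4, -0.0], [0.4, 0.916, 0.0], [0.0, -0.0, -1.0]]
contact_force: [-0.2, 0.5, -1.6]
finger_gap: 0.0257
gripper_force: 30.0
t 10.62 pos [0.6382 0.0603 0.2905] dp [ 0.2022 -0.5527  0.001 ] dist 0.2942 F [-0.2  0.5 -1.6] gap 0.0257 tilt [-2.e-04  0.e+00 -1.e+00] q [-0.08  0.24  1.59 -0.    1.31 -1.24]
[[0.6391989  0.06367056 0.012     ]]
```

```bash
python3 -m creep '[{"rotation":[0,0,0],"dp":[0.02,-0.05,0],"gripper":-1},{"rotation":[0,0,0],"dp":[0.05,-0.14,0],"gripper":-1},{"rotation":[0,0,0],"dp":[0.085,-0.235,0],"gripper":-1},{"rotation":[0,0,0],"dp":[0.12,-0.33,0],"gripper":-1},{"rotation":[0,0,0],"dp":[0.155,-0.425,0],"gripper":-1},{"rotation":[0,0,0],"dp":[0.185,-0.505,0],"gripper":-1},{"rotation":[0,0,0],"dp":[0.202,-0.553,0],"gripper":-1},{"rotation":[0,0,0],"dp":[0.202,-0.553,0],"gripper":-1}]'; python3 -m creep '[{"rotation":[0,0,0],"dp":[0,0,0],"gripper":-1},{"rotation":[0,0,0],"dp":[0,0,0],"gripper":-1}]'; python3 go.py .4350 -.1525 .231; python3 - <<'E'
from h import *
for n in('side','scene'): snap(n,n+'4')
s=cv2.imread('pics/side4.png')[130:280,120:270]; c=cv2.imread('pics/scene4.png')[170:320,170:320]
r=lambda a,f:cv2.resize(a,None,fx=f,fy=f,interpolation=cv2.INTER_CUBIC)
cv2.imwrite('pics/g4.png',np.hstack([r(s,2.66),r(c,2.66)]))
E
```

```text
time: 11.62
ee_pos: [0.4341, -0.1532, 0.2895]
orientation: [[-0.915, 0.403, -0.001], [0.403, 0.915, 0.001], [0.002, 0.0, -1.0]]
contact_force: [-0.2, -0.5, -1.5]
finger_gap: 0.0256
gripper_force: 30.0
time: 11.88
ee_pos: [0.4356, -0.152, 0.2903]
orientation: [[-0.917, 0.399, -0.0], [0.399, 0.917, 0.001], [0.001, 0.0, -1.0]]
contact_force: [0.5, 0.3, -1.7]
finger_gap: 0.0258
gripper_force: 30.0
t 11.88 pos [ 0.4356 -0.152   0.2903] dp [ 0.0007 -0.0015  0.1187] dist 0.0593 F [ 0.5  0.3 -1.7] gap 0.0258 tilt [-5.e-04  5.e-04 -1.e+00] q [-0.58 -0.2   2.04  0.    1.31 -1.74]
```

View pics/g4.png

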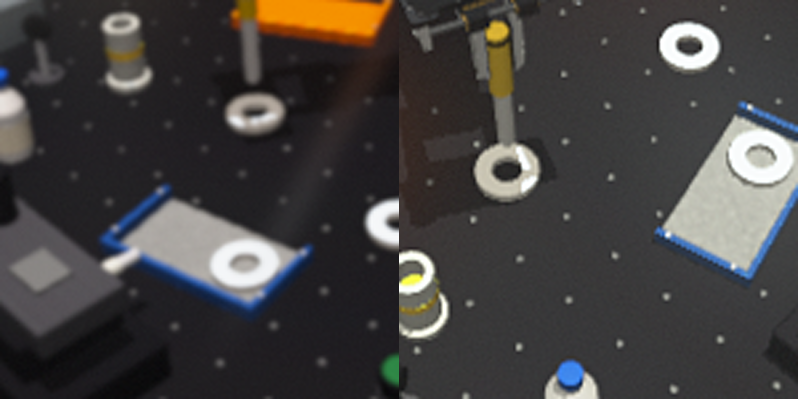

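Disc 2 lies in the bay at about (762,156) in the g4 right panel, and the pin hangs over disc 3's bore. Lowering.

```bash
python3 -m creep '[{"rotation":[0,0,0],"dp":[0,0,0.04],"gripper":-1},{"rotation":[0,0,0],"dp":[0,0,0.07],"gripper":-1},{"rotation":[0,0,0],"dp":[0,0,0.09],"gripper":-1},{"rotation":[0,0,0],"dp":[0,0,0.105],"gripper":-1},{"rotation":[0,0,0],"dp":[0,0,0.118],"gripper":-1},{"rotation":[0,0,0],"dp":[0,0,0.118],"gripper":-1}]'; python3 go.py .545 -.062 .231;python3 go.py .6695 -.0335 .231
```

```text
time: 12.72
ee_pos: [0.4351, -0.1527, 0.2313]
orientation: [[-0.916, 0.4, -0.001], [0.4, 0.916, 0.0], [0.001, 0.0, -1.0]]
contact_force: [-0.4, 0.6, -0.5]
finger_gap: 0.0255
gripper_force: 30.0
t 12.72 pos [ 0.4351 -0.1527  0.2313] dp [-0.1289  0.2542  0.0005] dist 0.1425 F [-0.4  0.6 -0.5] gap 0.0255 tilt [-6.e-04  4.e-04 -1.e+00] q [-0.58 -0.13  2.09  0.    1.19 -1.74]
t 12.72 pos [ 0.4351 -0.1527  0.2313] dp [-3.343e-01  4.061e-01  4.000e-04] dist 0.263 F [-0.4  0.6 -0.5] gap 0.0255 tilt [-6.e-04  4.e-04 -1.e+00] q [-0.58 -0.13  2.09  0.    1.19 -1.74]
```

```bash
python3 -m creep '[{"rotation":[0,0,0],"dp":[-0.006,0.012,0],"gripper":-1},{"rotation":[0,0,0],"dp":[-0.018,0.036,0],"gripper":-1},{"rotation":[0,0,0],"dp":[-0.037,0.073,0],"gripper":-1},{"rotation":[0,0,0],"dp":[-0.056,0.11,0],"gripper":-1},{"rotation":[0,0,0],"dp":[-0.075,0.148,0],"gripper":-1},{"rotation":[0,0,0],"dp":[-0.094,0.185,0],"gripper":-1},{"rotation":[0,0,0],"dp":[-0.113,0.223,0],"gripper":-1},{"rotation":[0,0,0],"dp":[-0.129,0.254,0],"gripper":-1}]'; python3 -m creep '[{"rotation":[0,0,0],"dp":[-0.024,0.018,0],"gripper":-1},{"rotation":[0,0,0],"dp":[-0.052,0.039,0],"gripper":-1},{"rotation":[0,0,0],"dp":[-0.08,0.059,0],"gripper":-1},{"rotation":[0,0,0],"dp":[-0.108,0.08,0],"gripper":-1},{"rotation":[0,0,0],"dp":[-0.136,0.101,0],"gripper":-1},{"rotation":[0,0,0],"dp":[-0.164,0.122,0],"gripper":-1},{"rotation":[0,0,0],"dp":[-0.19,0.141,0],"gripper":-1},{"rotation":[0,0,0],"dp":[-0.205,0.152,0],"gripper":-1}]'; python3 go.py .6695 -.0335 .231; python3 - <<'E'
from h import *
for n in('side','scene'): snap(n,n+'5')
s=cv2.imread('pics/side5.png')[160:280,120:220]; c=cv2.imread('pics/scene5.png')[190:310,240:340]
r=lambda a,f:cv2.resize(a,None,fx=f,fy=f,interpolation=cv2.INTER_CUBIC)
cv2.imwrite('pics/g5.png',np.hstack([r(s,4),r(c,4)]))
E
```

```text
time: 13.72
ee_pos: [0.5462, -0.0612, 0.2317]
orientation: [[-0.917, 0.4, -0.0], [0.4, 0.917, -0.0], [0.0, -0.0, -1.0]]
contact_force: [-0.9, -0.6, 0.8]
finger_gap: 0.0255
gripper_force: 30.0
time: 14.72
ee_pos: [0.6702, -0.0334, 0.2312]
orientation: [[-0.916, 0.4, -0.001], [0.4, 0.916, 0.0], [0.001, 0.0, -1.0]]
contact_force: [-1.3, -0.4, 0.7]
finger_gap: 0.0258
gripper_force: 30.0
t 14.72 pos [ 0.6702 -0.0334  0.2312] dp [ 0.0012 -0.0008  0.0003] dist 0.0008 F [-1.3 -0.4  0.7] gap 0.0258 tilt [-8.e-04  5.e-04 -1.e+00] q [-0.22  0.36  1.55  0.    1.23 -1.38]
```

View pics/g5.png

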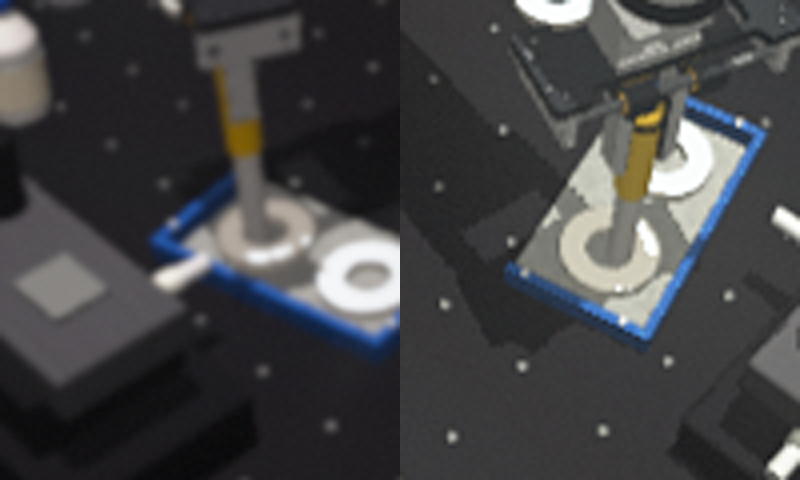

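Disc 3 now lies beside disc 2 in the bay, at about (610,247) in the right panel, clear of the fence. I'll centre the pin in the bore and lift to carrying height.

```bash
python3 -m creep '[{"rotation":[0,0,0],"dp":[0.006,-0.004,0],"gripper":-1},{"rotation":[0,0,0],"dp":[0.013,-0.01,0],"gripper":-1},{"rotation":[0,0,0],"dp":[0.013,-0.01,0],"gripper":-1},{"rotation":[0,0,0],"dp":[0.013,-0.01,-0.02],"gripper":-1},{"rotation":[0,0,0],"dp":[0.013,-0.01,-0.07],"gripper":-1},{"rotation":[0,0,0],"dp":[0.013,-0.01,-0.16],"gripper":-1},{"rotation":[0,0,0],"dp":[0.013,-0.01,-0.23],"gripper":-1},{"rotation":[0,0,0],"dp":[0.013,-0.01,-0.25],"gripper":-1}]'; python3 -m creep '[{"rotation":[0,0,0],"dp":[0,0,0],"gripper":-1},{"rotation":[0,0,0],"dp":[0,0,0],"gripper":-1}]';python3 go.py .5001 -.3437 .356
```

```text
time: 15.82
ee_pos: [0.6624, -0.0356, 0.3607]
orientation: [[-0.916, 0.4, 0.006], [0.4, 0.916, -0.001], [-0.006, 0.001, -1.0]]
contact_force: [-0.4, 0.3, -0.6]
finger_gap: 0.0255
gripper_force: 30.0
time: 16.08
ee_pos: [0.6609, -0.0354, 0.3543]
orientation: [[-0.916, 0.4, -0.004], [0.4, 0.916, 0.001], [0.004, -0.001, -1.0]]
contact_force: [-0.5, 0.3, -1.6]
finger_gap: 0.0256
gripper_force: 30.0
t 16.07 pos [ 0.6609 -0.0354  0.3543] dp [ 0.0479 -0.6938 -0.0028] dist 0.3477 F [-0.5  0.3 -1.6] gap 0.0256 tilt [-3.5e-03  8.0e-04 -1.0e+00] q [-0.22  0.24  1.47  0.    1.44 -1.38]
```

```bash
python3 -m creep '[{"rotation":[0,0,0],"dp":[0.003,-0.05,0],"gripper":-1},{"rotation":[0,0,0],"dp":[0.01,-0.15,0],"gripper":-1},{"rotation":[0,0,0],"dp":[0.018,-0.26,0],"gripper":-1},{"rotation":[0,0,0],"dp":[0.026,-0.37,0],"gripper":-1},{"rotation":[0,0,0],"dp":[0.034,-0.48,0],"gripper":-1},{"rotation":[0,0,0],"dp":[0.041,-0.59,0],"gripper":-1},{"rotation":[0,0,0],"dp":[0.046,-0.67,0],"gripper":-1},{"rotation":[0,0,0],"dp":[0.048,-0.694,0],"gripper":-1}]'; python3 -m creep '[{"rotation":[0,0,0],"dp":[0,0,0],"gripper":-1},{"rotation":[0,0,0],"dp":[0,0,0],"gripper":-1},{"rotation":[0,0,0],"dp":[0,0,0],"gripper":-1}]';python3 go.py .5001 -.3437 .2395; sleep 0; python3 go.py .5001 -.3437 .2395
```

```text
time: 17.08
ee_pos: [0.4993, -0.3453, 0.3548]
orientation: [[-0.915, 0.403, -0.002], [0.403, 0.915, 0.002], [0.003, 0.001, -1.0]]
contact_force: [-0.4, -0.9, -0.8]
finger_gap: 0.0258
gripper_force: 30.0
time: 17.45
ee_pos: [0.5013, -0.3427, 0.3565]
orientation: [[-0.917, 0.399, -0.0], [0.399, 0.917, 0.0], [0.0, 0.0, -1.0]]
contact_force: [-0.7, -0.6, -0.5]
finger_gap: 0.0256
gripper_force: 30.0
t 17.45 pos [ 0.5013 -0.3427  0.3565] dp [ 0.0013 -0.0028  0.2341] dist 0.1171 F [-0.7 -0.6 -0.5] gap 0.0256 tilt [-0.e+00  3.e-04 -1.e+00] q [-0.79  0.11  1.62  0.    1.42 -1.95]
t 17.45 pos [ 0.5013 -0.3427  0.3565] dp [ 0.0013 -0.0028  0.2341] dist 0.1171 F [-0.7 -0.6 -0.5] gap 0.0256 tilt [-0.e+00  3.e-04 -1.e+00] q [-0.79  0.11  1.62  0.    1.42 -1.95]
```

```bash
python3 -m creep '[{"rotation":[0,0,0],"dp":[0.001,-0.002,0.02],"gripper":-1},{"rotation":[0,0,0],"dp":[0.001,-0.002,0.04],"gripper":-1},{"rotation":[0,0,0],"dp":[0.001,-0.002,0.06],"gripper":-1},{"rotation":[0,0,0],"dp":[0.001,-0.002,0.08],"gripper":-1},{"rotation":[0,0,0],"dp":[0.001,-0.002,0.09],"gripper":-1},{"rotation":[0,0,0],"dp":[0.001,-0.002,0.1],"gripper":-1}]';python3 go.py .5001 -.3437 .2395
```

```text
time: 18.2
ee_pos: [0.4998, -0.3447, 0.3064]
orientation: [[-0.916, 0.4, 0.0], [0.4, 0.916, -0.0], [-0.0, -0.0, -1.0]]
contact_force: [0.3, -0.1, -1.3]
finger_gap: 0.0258
gripper_force: 30.0
t 18.2 pos [ 0.4998 -0.3447  0.3064] dp [0.0003 0.0021 0.1338] dist 0.0669 F [ 0.3 -0.1 -1.3] gap 0.0258 tilt [ 2.e-04 -1.e-04 -1.e+00] q [-0.79  0.14  1.67  0.    1.33 -1.95]
```

In the bore with no contact force. Lowering the rest, then releasing.

```bash
python3 -m creep '[{"rotation":[0,0,0],"dp":[0,0.001,0.03],"gripper":-1},{"rotation":[0,0,0],"dp":[0,0.001,0.06],"gripper":-1},{"rotation":[0,0,0],"dp":[0,0.001,0.09],"gripper":-1},{"rotation":[0,0,0],"dp":[0,0.001,0.115],"gripper":-1},{"rotation":[0,0,0],"dp":[0,0.001,0.128],"gripper":-1},{"rotation":[0,0,0],"dp":[0,0.001,0.133],"gripper":-1},{"rotation":[0,0,0],"dp":[0,0.001,0.133],"gripper":-1}]';python3 go.py .5001 -.3437 .2395
```

```text
time: 19.08
ee_pos: [0.5001, -0.3442, 0.2404]
orientation: [[-0.916, 0.4, 0.0], [0.4, 0.916, -0.0], [-0.0, -0.0, -1.0]]
contact_force: [-0.4, 0.5, -0.6]
finger_gap: 0.0254
gripper_force: 30.0
t 19.07 pos [ 0.5001 -0.3442  0.2404] dp [0.0005 0.001  0.0019] dist 0.0011 F [-0.4  0.5 -0.6] gap 0.0254 tilt [ 4.e-04 -4.e-04 -1.e+00] q [-0.79  0.21  1.72  0.    1.21 -1.95]
```

```bash
python3 -m creep '[{"rotation":[0,0,0],"dp":[0,0,0.002],"gripper":-1},{"rotation":[0,0,0],"dp":[0,0,0.002],"gripper":-0.3},{"rotation":[0,0,0],"dp":[0,0,0.002],"gripper":0},{"rotation":[0,0,0],"dp":[0,0,0.002],"gripper":0.5},{"rotation":[0,0,0],"dp":[0,0,0.002],"gripper":1},{"rotation":[0,0,0],"dp":[0,0,0.002],"gripper":1},{"rotation":[0,0,0],"dp":[0,0,0.002],"gripper":1},{"rotation":[0,0,0],"dp":[0,0,0.002],"gripper":1}]';python3 -m creep '[{"rotation":[0,0,0],"dp":[0,0,-0.05],"gripper":1},{"rotation":[0,0,0],"dp":[0,0,-0.12],"gripper":1},{"rotation":[0,0,0],"dp":[0,0,-0.2],"gripper":1},{"rotation":[0,0,0],"dp":[0,0,-0.28],"gripper":1},{"rotation":[0,0,0],"dp":[0,0,-0.3],"gripper":1},{"rotation":[0,0,0],"dp":[0,0,-0.3],"gripper":1},{"rotation":[0,0,0],"dp":[0,0,-0.3],"gripper":1},{"rotation":[0,0,0],"dp":[0,0,-0.3],"gripper":1}]'; python3 - <<'E'
from h import *
for n in('side','scene'): snap(n,n+'6')
s=cv2.imread('pics/side6.png')[90:290,90:290]; c=cv2.imread('pics/scene6.png')[150:350,150:350]
r=lambda a,f:cv2.resize(a,None,fx=f,fy=f,interpolation=cv2.INTER_CUBIC)
cv2.imwrite('pics/g6.png',np.hstack([r(s,2),r(c,2)]))
E
```

```text
time: 20.08
ee_pos: [0.5, -0.3441, 0.2391]
orientation: [[-0.916, 0.4, -0.0], [0.4, 0.916, 0.0], [0.0, 0.0, -1.0]]
contact_force: [-0.3, 0.6, 0.6]
finger_gap: 0.0895
gripper_force: 0.0
time: 21.08
ee_pos: [0.4997, -0.3439, 0.3872]
orientation: [[-0.916, 0.4, -0.002], [0.4, 0.916, 0.002], [0.003, 0.001, -1.0]]
contact_force: [0.9, -0.2, -0.6]
finger_gap: 0.0942
gripper_force: 0.0
```

View pics/g6.png

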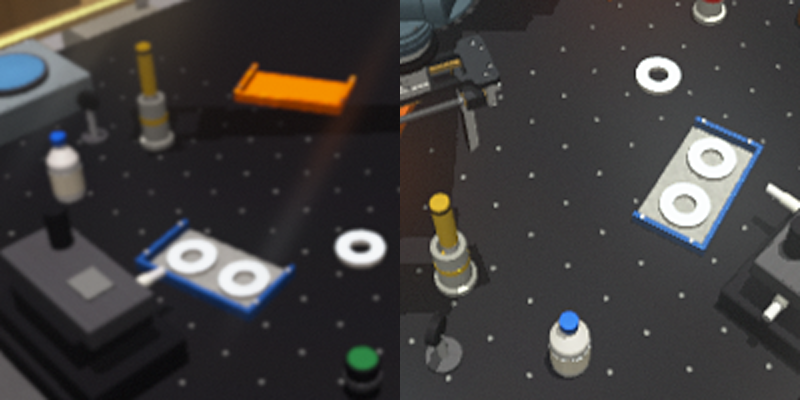

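Both discs, at (685,205) and (712,157) in the right panel, lie inside the bay. The third is untouched at (658,75), and the pin stands upright in its yellow-banded holder. Handing in.

```bash
python3 -c "
from cell import manip
print(manip.job_done())"
```

```text
the job is handed in; nothing more can be done
None
```

I handed the job in at about 21 s of robot time: two discs are parked flat in the blue bay, the third is where it started, and the drag pin is upright in its own holder, though the hand-in gave no verdict.

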